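# Line up the roast sample tins from pale to dark

## Robot

A 7-joint arm with a two-finger parallel gripper is mounted at the origin on the work surface. World frame = base frame: x ahead of the robot, y to its left, z up, the work surface at z = 0. Lengths are in m, angles in rad, forces in N, time in s.
With the tool pointing down it reaches from about 0.425 to 0.925 m from the base axis. Payload 6.8 kg.
Tool frame: the origin (TCP) lies between the finger pads; the fingertips stand 14 mm ahead of it and the grasp point (between the pads) lies 5 mm behind it; z points along the fingers, y is the line along which they close (so a half turn about z gives the same grasp; the last joint's range is limited). The gripper opens to 85 mm and grips with 20 to 120 N. Pads are 22 mm wide; open, the fingers measure 114 mm over their backs; the gripper's body (76 mm by 85 mm) begins 54 mm behind the grasp point. The pads swing forward as they close: fully open they stand 13 mm farther back than shut.
Start: joints at [1.214, 0.477, 0.022, 1.555, -0.011, 1.109, -0.083], TCP at [0.166, -0.654, 0.245] pointing down, gripper open.
Joint ranges: [-2.96, 2.96], [-0.34, 2.1], [-1.41, 1.46], [0.24, 2.44], [-1.37, 4.51], [0.17, 1.92], [-2.96, 2.96]. Speed limits (rad/s): [2.39, 2.39, 3.14, 3.14, 3.14, 3.14, 3.14].

## Interface

Orientations are given as a rotation vector (axis times angle).
In Python, from bench import r, eyes, ticket gives the robot as it stands. The module is installed in compiled form; this text tells all that it offers.
- The arm moves only by the tool arm_command, never from a script. Its argument "plan" is text: rows parted by semicolons, each of 4 numbers parted by spaces: the shift along the tool's x, y, z in m, then the turn about the tool's z in degrees. In form: tx ty tz yaw; .... A call has 1 to 20 rows; each row shifts and turns the commanded pose from where the row before left it, along the tool's axes as they then stand; what a row does not reach is not made up. A row lasts 1/8 s, in which the tool goes at most 62.5 mm and 10.7 degrees, less where a joint would pass 70% of its speed; a pose out of reach is approached as far as the arm can. A call is refused whole if a number of a shift passes 0.0625 or a number of a turn 10.7, either way. A call with a gripper value outside its range is refused whole. "hand" is the closure, from -1 (fully open) to 1 (shut), set as the call begins (left out, the last holds). The fingers move at their own pace and stop on an object; "grip_force" is the grip in N (left out, the last holds). Time passes only in rows, so rows that do not move let the fingers close. It gives the time, the measured TCP pose, the force, the opening and the grip force at its end, in the units of the state.
- r.get_obs(): the state, without advancing time (a new reading comes with each control period).
- eyes.grab_frame(name): name is "scene" or "top" or "wrist"; returns (picture, depth): 400x640x3 uint8, red, green, blue; 400x640 float32, m along the optical axis (not along the pixel's ray), 0 where there is no reading.
- eyes.calibration(name): a dict with "fov_y" (degrees; the focal length in pixels is half the picture's height over the tangent of half this angle, whatever the lens; pixels are square), "cx", "cy" (the principal point, pixels), "k1" (the pictures are not rectified: a ray, as slopes to the right and down, at radius r is drawn at 1 + k1 r^2 times it, then the intrinsics apply), "origin" and "attitude" of the camera in the world; the wrist camera has in their place "tool_from_camera" (4x4, takes a point from camera to tool coordinates, whose origin is the TCP and whose axes are the flange's). Camera axes: x right, y up, looking along -z (the intrinsics and any distortion apply to the point x, -y, -z); pixel columns grow to the right and rows downward; lengths in m; the calibration is good to about 2 mm. A picture is of the moment at which its call begins: read the wrist's pose just before it. calibration takes no time and is no camera call.
- ticket.hand_in(): hands the job in; it is judged then, once.
The state is a dict: "clock": time; "joints": joint angles; "qvel": joint speeds; "tau": joint torques, N m; "tcp_pos": TCP position; "orientation": TCP orientation; "contact_force": force on the tool from outside, world axes, zero at the start; "moment": the same for the moment, N m; "grip_width": finger opening in m; "gripper_force": force on a finger pad.
Only numpy, scipy, OpenCV 4.12 (cv2) and the standard library are available. Lean on these libraries where they do the work, as an engineer would, in place of code of your own. Each camera call takes 0.05 s, during which the arm holds its last target. There are 200 camera calls.

## Task

Line up the four roast sample tins on the grey strip in order of lid shade: the palest on the brass disc next to the white button, then darker and darker, so that the darkest stands next to the black button. Stand one tin upright in the middle of each disc and let go; never tip a tin over on the way.

Things in the scene. Friction and masses are not known exactly. Their poses are not given: they have to be found in the camera images.
- straw_center (a point): Upright round sample tin, 44 mm diameter, 60 mm high, about 120 g, bare metal with lid and label band in pale straw (palest of the four); loose on the bench. The point is the tin's centre, 30 mm above its underside; z is up along the tin's axis.
- cinnamon_center (a point): Upright round sample tin, 44 mm diameter, 60 mm high, about 120 g, bare metal with lid and label band in orange-brown cinnamon (second palest); loose on the bench. The point is the tin's centre, 30 mm above its underside; z is up along the tin's axis.
- brown_center (a point): Upright round sample tin, 44 mm diameter, 60 mm high, about 120 g, bare metal with lid and label band in chocolate brown (second darkest); loose on the bench. The point is the tin's centre, 30 mm above its underside; z is up along the tin's axis.
- black_center (a point): Upright round sample tin, 44 mm diameter, 60 mm high, about 120 g, bare metal with lid and label band in almost black (darkest of the four); loose on the bench. The point is the tin's centre, 30 mm above its underside; z is up along the tin's axis.
- mark_a: Fixed brass disc, 60 mm diameter, number 1 of four in a straight row spaced 80 mm, on a fixed grey strip (380 x 90 mm, 15 mm thick, lying on the bench). Origin at the centre of the disc's upper face, 18 mm above the bench; y runs along the strip (from mark_d towards mark_a), x across it, z up.
- mark_b: Fixed brass disc, 60 mm diameter, number 2 of four in a straight row spaced 80 mm, on a fixed grey strip (380 x 90 mm, 15 mm thick, lying on the bench). Origin at the centre of the disc's upper face, 18 mm above the bench; y runs along the strip (from mark_d towards mark_a), x across it, z up.
- mark_c: Fixed brass disc, 60 mm diameter, number 3 of four in a straight row spaced 80 mm, on a fixed grey strip (380 x 90 mm, 15 mm thick, lying on the bench). Origin at the centre of the disc's upper face, 18 mm above the bench; y runs along the strip (from mark_d towards mark_a), x across it, z up.
- mark_d: Fixed brass disc, 60 mm diameter, number 4 of four in a straight row spaced 80 mm, on a fixed grey strip (380 x 90 mm, 15 mm thick, lying on the bench). Origin at the centre of the disc's upper face, 18 mm above the bench; y runs along the strip (from mark_d towards mark_a), x across it, z up.
- button_white: Small fixed white button, 24 mm diameter, 11 mm high, on the strip in line with the discs, 52 mm beyond an end disc; it marks the palest end, and may be at either end (beyond mark_a or beyond mark_d). Origin at the centre of its underside, 15 mm above the bench.
- button_black: Small fixed black button, 24 mm diameter, 11 mm high, on the strip in line with the discs, 52 mm beyond an end disc; it marks the darkest end, and may be at either end (beyond mark_a or beyond mark_d). Origin at the centre of its underside, 15 mm above the bench.
Mind the look-alikes: they are no part of the job. What is shaped like the part that bears cinnamon_center but blue, green or turquoise is not meant.

How it is judged:
At the end, for the whole second after the job is handed in: Each tin stands upright (within 0.12 rad), at rest on its own brass disc, its centre within 12 mm of the disc's centre and 43 to 54 mm above the bench, in order of shade with the palest next to the white button and the darkest next to the black button (((horizontal distance between button_white and mark_a below 0.1 m and horizontal distance between straw_center and mark_a below 0.012 m and horizontal distance between cinnamon_center and mark_b below 0.012 m and horizontal distance between brown_center and mark_c below 0.012 m and horizontal distance between black_center and mark_d below 0.012 m) or (horizontal distance between button_white and mark_d below 0.1 m and horizontal distance between straw_center and mark_d below 0.012 m and horizontal distance between cinnamon_center and mark_c below 0.012 m and horizontal distance between brown_center and mark_b below 0.012 m and horizontal distance between black_center and mark_a below 0.012 m)) and angle between each of straw_center, cinnamon_center, brown_center, black_center's own z axis and vertical below 0.12 rad and height (world z) of straw_center between 0.043 and 0.054 m and linear speed of each of tin_straw, tin_cinnamon, tin_brown, tin_black below 0.02 m/s and angular speed of each of tin_straw, tin_cinnamon, tin_brown, tin_black below 0.2 rad/s and height (world z) of cinnamon_center between 0.043 and 0.054 m and height (world z) of brown_center between 0.043 and 0.054 m and height (world z) of black_center between 0.043 and 0.054 m); the robot touches nothing.
It fails at once if the straw tin is tipped over (tilted more than 0.6 rad) (angle between straw_center's own z axis and vertical above 0.6 rad).
It fails at once if the cinnamon tin is tipped over (tilted more than 0.6 rad) (angle between cinnamon_center's own z axis and vertical above 0.6 rad).
It fails at once if the brown tin is tipped over (tilted more than 0.6 rad) (angle between brown_center's own z axis and vertical above 0.6 rad).
It fails at once if the black tin is tipped over (tilted more than 0.6 rad) (angle between black_center's own z axis and vertical above 0.6 rad).
It also fails if it takes over 90 s, if anything falls off the work surface, if the arm or the gripper's body presses on something with over 40 N, if the wrist force passes 120 N, or if a joint passes its speed limit or range.

## Working session

There is one attempt and no reset: what is moved stays moved. The work goes in short steps, Python scripts to look and compute and a tool call to move; the robot and the scene stay as the last step left them, time stands still between calls to the robot, and variables do not carry over. Pictures are saved under pics/ and viewed, at most 14 in all, crops included, and the job is handed in when it is done.

Besides the shell and the picture viewer there is one more tool, called after "Request:" as a command line: name --argument value ..., lists and objects as JSON in quotes. arm_command: Moves the arm, as the interface text tells. Its arguments: {"type":"object","properties":{"plan":{"type":"string"},"hand":{"type":"number"},"grip_force":{"type":"number"}},"required":["plan"]}

```bash
mkdir -p pics; python3 - <<'E'
from bench import r,eyes
import cv2
o=r.get_obs();print({k:o[k] for k in("clock","tcp_pos","orientation","grip_width")})
for n in("top","scene"):
    p,d=eyes.grab_frame(n);cv2.imwrite(f"pics/{n}0.png",p[:,:,::-1]);c=eyes.calibration(n);print(n,c)
print(eyes.calibration("wrist"))
E
```

```text
{'clock': 0.0, 'tcp_pos': array([ 0.16605545, -0.65368973,  0.24432723]), 'orientation': array([-3.11559312e+00, -3.89576273e-01,  5.77027339e-04]), 'grip_width': 0.08550823996270913}
top {'fov_y': 44.01496160842187, 'cx': 315.9246271191546, 'cy': 200.14645110401653, 'k1': 0.040242551025497765, 'origin': array([ 0.31859474, -0.00654582,  1.11597354]), 'attitude': array([ 0.10395829, -0.12940931, -1.57642495])}
scene {'fov_y': 55.487251998042716, 'cx': 314.7583289596069, 'cy': 201.2241230650585, 'k1': -0.07521801595008049, 'origin': array([1.07551878e+00, 7.73483772e-04, 5.75970959e-01]), 'attitude': array([0.6405907 , 0.67251422, 1.46265869])}
{'fov_y': 62.0190613069643, 'cx': 314.99938932560417, 'cy': 194.3582320960534, 'k1': -0.004278022349158348, 'tool_from_camera': array([[ 9.82794525e-05,  9.48224056e-01,  3.17602158e-01,
         8.11357798e-02],
       [ 9.99999585e-01, -3.80983765e-04,  8.28012507e-04,
        -8.21789526e-05],
       [ 9.06142643e-04,  3.17601945e-01, -9.48223699e-01,
        -1.28524315e-01],
       [ 0.00000000e+00,  0.00000000e+00,  0.00000000e+00,
         1.00000000e+00]])}
```

View pics/top0.png

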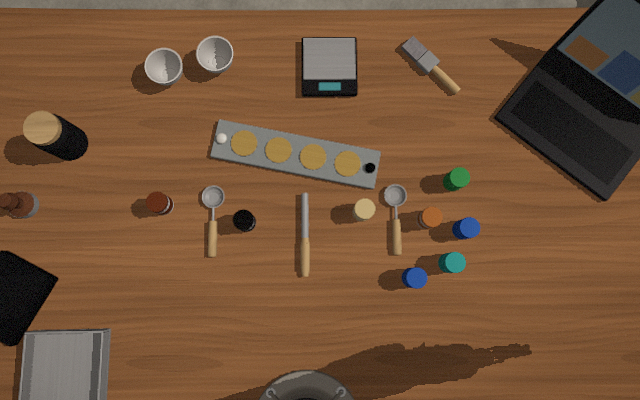

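View pics/scene0.png

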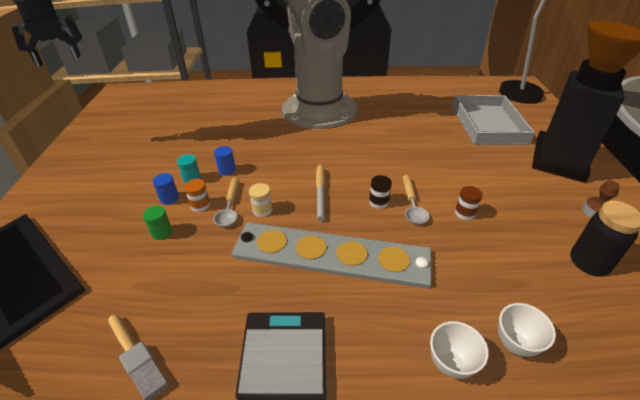

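Top view: the white button is at (222,138) and the black at (370,168), with discs at (244,143), (278,150), (313,157) and (347,164). Tin lids are straw (364,210), cinnamon (431,218), brown (159,203) and black (244,221). In the scene view the lids are at (261,192), (196,188), (469,195) and (380,184), and the discs at (394,259), (351,253), (311,247) and (271,241).

```bash
cat > h.py <<'E'
import numpy as np,cv2
from bench import r,eyes
from scipy.spatial.transform import Rotation as R
def cam(n):
    c=eyes.calibration(n); f=200/np.tan(np.radians(c["fov_y"]/2))
    if n=="wrist":
        o=r.get_obs(); T=np.array(c["tool_from_camera"]); Rt=R.from_rotvec(o["orientation"]).as_matrix()
        return c,f,Rt@T[:3,:3],Rt@T[:3,3]+o["tcp_pos"]
    return c,f,R.from_rotvec(c["attitude"]).as_matrix(),np.array(c["origin"])
def rays(C,uv):
    c,f,M,o=C; K=np.array([[f,0,c["cx"]],[0,f,c["cy"]],[0,0,1.]])
    p=cv2.undistortPoints(np.float64(uv).reshape(-1,1,2),K,np.array([c["k1"],0,0,0,0.])).reshape(-1,2)
    return np.c_[p[:,0],-p[:,1],-np.ones(len(p))]@M.T      # scaled by depth
def cloud(C,d):
    v,u=np.mgrid[:400,:640]; return (C[3]+rays(C,np.c_[u.ravel(),v.ravel()])*d.ravel()[:,None]).reshape(400,640,3)
def plane(C,uv,z):
    D=rays(C,uv); return C[3]+D*((z-C[3][2])/D[:,2])[:,None]
def tri(Ca,a,Cb,b):
    A=rays(Ca,[a])[0];B=rays(Cb,[b])[0]; s=np.linalg.lstsq(np.c_[A,-B],Cb[3]-Ca[3],rcond=None)[0]
    P=Ca[3]+A*s[0];Q=Cb[3]+B*s[1]; return (P+Q)/2,np.linalg.norm(P-Q)
def circ(m):
    n,l,s,c=cv2.connectedComponentsWithStats(m.astype(np.uint8)); return [(s[i,4],c[i]) for i in range(1,n)]
E
python3 - <<'E'
from h import *
np.set_printoptions(precision=4,suppress=True)
S={"straw":((364,210),(261,192)),"cinn":((431,218),(196,188)),"brown":((159,203),(469,195)),"black":((244,221),(380,184)),
"d1":((244,143),(394,259)),"d2":((278,150),(351,253)),"d3":((313,157),(311,247)),"d4":((347,164),(271,241))}
cs={}
for i,n in enumerate(("top","scene")):
    C=cam(n);p,d=eyes.grab_frame(n);P=cloud(C,d);cs[n]=C
    hsv=cv2.cvtColor(p,cv2.COLOR_RGB2HSV)
    for k,s in S.items():
        u,v=s[i]; w=np.zeros((400,640),bool); w[v-18:v+19,u-18:u+19]=1
        if k[0]=="d" : m=w&(hsv[...,1]>110)&(abs(hsv[...,0].astype(int)-hsv[v,u,0])<6)&(P[...,2]<.03)
        else: m=w&(P[...,2]>.052)&(P[...,2]<.075)
        a,c=max(circ(m),key=lambda t:t[0]); cs[n,k]=c; q=P[m]
        print(n,k,a,c,"cloud",np.median(q,0),"hsv",hsv[v,u])
for k in S: print(k,*tri(cs["top"],cs["top",k],cs["scene"],cs["scene",k]))
E
```

```text
top straw 339 [363.8643 208.7906] cloud [ 0.4563 -0.1277  0.0607] hsv [ 20  97 190]
top cinn 348 [431.6552 216.7816] cloud [ 0.438  -0.273   0.0608] hsv [ 13 181 161]
top brown 360 [156.5167 201.8444] cloud [0.475  0.3161 0.0607] hsv [  9 194  96]
top black 344 [242.468  219.7093] cloud [0.4348 0.1329 0.0608] hsv [138 170  18]
top d1 512 [243.4473 142.8711] cloud [0.6153 0.1387 0.0189] hsv [ 20 148 159]
top d2 511 [277.91   149.5088] cloud [0.5992 0.0599 0.0189] hsv [ 20 145 160]
top d3 509 [312.4617 156.3733] cloud [ 0.5834 -0.0175  0.0191] hsv [ 20 143 160]
top d4 503 [346.8847 163.1968] cloud [ 0.567  -0.0964  0.0189] hsv [ 20 144 163]
scene straw 276 [258.8551 190.9601] cloud [ 0.4634 -0.13    0.0597] hsv [ 20 131 227]
scene cinn 262 [194.3053 186.313 ] cloud [ 0.444  -0.2731  0.0597] hsv [ 14 226 186]
scene brown 292 [471.1541 193.7842] cloud [0.4815 0.3144 0.0601] hsv [ 10 219 112]
scene black 263 [380.7414 182.8669] cloud [0.4424 0.1305 0.0598] hsv [ 13 163  39]
scene d1 623 [393.549  258.9551] cloud [0.6183 0.1362 0.0188] hsv [ 20 183 190]
scene d2 593 [351.457  252.8027] cloud [0.6007 0.0583 0.0179] hsv [ 20 184 190]
scene d3 563 [310.659  246.9005] cloud [ 0.5841 -0.0195  0.0179] hsv [ 20 185 189]
scene d4 529 [271.3422 240.9887] cloud [ 0.5673 -0.0981  0.0177] hsv [ 20 184 190]
straw [ 0.4576 -0.1294  0.0551] 0.002601842987779024
cinn [ 0.439  -0.2746  0.0556] 0.0010390258956160094
brown [0.476  0.3177 0.055 ] 0.00031617559150131063
black [0.4358 0.1326 0.0549] 0.002208199100654619
d1 [0.616  0.1376 0.0165] 0.001902227781349352
d2 [0.5999 0.0592 0.0173] 0.001872006296808745
d3 [ 0.5836 -0.0191  0.0171] 0.001630907483334586
d4 [ 0.5672 -0.0972  0.0174] 0.0017346396893168391
```

Request:
arm_command --plan "0 0 0 -10.7;0 0 0 -10.7;0 0 0 -10.7;0 0 0 -10.7;0 0 0 -10.7;0 0 0 -10.5;.0534 .0238 .0056 0;.0534 .0238 .0056 0;.0534 .0238 .0056 0;.0534 .0238 .0056 0;.0534 .0238 .0056 0;.0534 .0238 .0056 0;.0534 .0238 .0056 0;.0534 .0238 .0056 0;0 0 0 0;0 0 0 0" --hand -1 --grip_force 40

```text
clock: 2.2
tcp_pos: [0.4392, -0.2751, 0.2004]
orientation: [-2.437, -1.983, 0.001]
contact_force: [-1.3, -0.2, 0.0]
grip_width: 0.0855
gripper_force: 0.0
```

```bash
cat >> h.py <<'E'
np.set_printoptions(precision=4,suppress=True)
def phi():
    x=R.from_rotvec(r.get_obs()["orientation"]).as_matrix()[:,0]; return np.degrees(np.arctan2(x[1],x[0]))
def go(t):  # shift in tool axes to world point
    o=r.get_obs(); return R.from_rotvec(o["orientation"]).as_matrix().T@(np.array(t)-o["tcp_pos"])
def lid(lo=.052,hi=.085,save=None):
    o=r.get_obs();C=cam("wrist");p,d=eyes.grab_frame("wrist");P=cloud(C,d)
    if save: cv2.imwrite(f"pics/{save}.png",p[:,:,::-1])
    m=((P[...,2]>lo)&(P[...,2]<hi)&(d>.05)).astype(np.uint8)
    for c in cv2.findContours(m,cv2.RETR_EXTERNAL,cv2.CHAIN_APPROX_NONE)[0]:
        if cv2.contourArea(c)<1500: continue
        k=np.zeros_like(m);cv2.drawContours(k,[c],-1,1,-1);k&=m; z=np.median(P[k>0][:,2])
        top=(k>0)&(P[...,2]>z-.003); q=P[top]; (u,v)=np.argwhere(top).mean(0)[::-1]
        print("blob px",u,v,"circle",cv2.minEnclosingCircle(q[:,:2].astype(np.float32)),"mean",q.mean(0),"rgb",p[int(v),int(u)])
E
python3 - <<'E'
from h import *
o=r.get_obs();print(o["clock"],o["tcp_pos"],phi(),o["joints"]);lid(save="w1")
E
```

```text
2.2 [ 0.4392 -0.2751  0.2004] 78.26302193085513 [ 0.7877  0.303  -0.415   1.9506  0.1526  0.9184  0.0916]
blob px 307.58265241986174 268.5141420490258 circle ((0.4148530662059784, -0.35370683670043945), 0.02273593284189701) mean [ 0.4155 -0.3526  0.0597] rgb [ 53  91 174]
blob px 221.5925209542231 248.20438426821406 circle ((0.34166181087493896, -0.31862306594848633), 0.022790629416704178) mean [ 0.3439 -0.3164  0.0597] rgb [  0 145 133]
blob px 423.8391494002181 231.6401308615049 circle ((0.5245071649551392, -0.3377544581890106), 0.022863497957587242) mean [ 0.5242 -0.3371  0.0597] rgb [ 52 145  60]
blob px 314.9550561797753 183.24719101123594 circle ((0.43836894631385803, -0.27427196502685547), 0.022519145160913467) mean [ 0.4388 -0.2737  0.0598] rgb [178  93  10]
blob px 154.90954545454545 169.71045454545455 circle ((0.3100503385066986, -0.23594512045383453), 0.02272750437259674) mean [ 0.3106 -0.2351  0.0598] rgb [ 24  75 163]
```

View pics/w1.png

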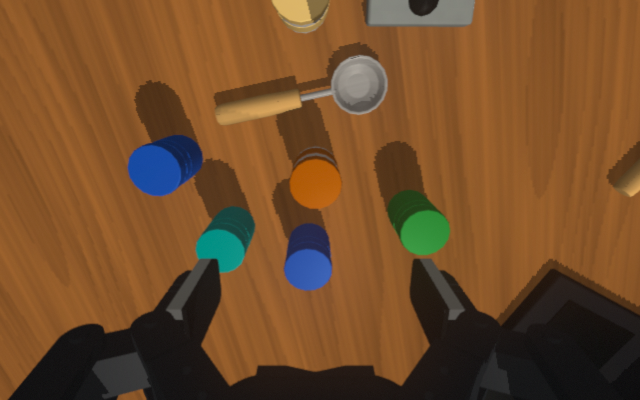

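The wrist view shows the cinnamon lid centred at (315,183), i.e. (0.438, -0.274), top at z = 0.060. The finger path is clear of the green, teal and blue tins.

Request:
arm_command --plan ".0006 -.001 .05 0;0 0 .05 0;0 0 .04 0;0 0 .024 0;0 0 0 0;0 0 0 0"

```text
clock: 3.0
tcp_pos: [0.4389, -0.2752, 0.0374]
orientation: [2.438, 1.98, 0.0]
contact_force: [-0.1, 0.2, 0.5]
grip_width: 0.0853
gripper_force: 0.0
```

Request:
arm_command --plan "0 0 0 0;0 0 0 0;0 0 0 0;0 0 0 0;0 0 0 0;0 0 0 0;0 0 0 0;0 0 0 0" --hand 1

```text
clock: 4.0
tcp_pos: [0.4392, -0.2743, 0.0374]
orientation: [2.436, 1.982, 0.0]
contact_force: [-1.2, -0.6, 5.7]
grip_width: 0.0429
gripper_force: 40.0
```

Request:
arm_command --plan "0 0 -.02 0;0 0 -.05 0;0 0 -.05 0;.02 .005 0 0;.05 .0125 0 0;.05 .0125 0 0;.05 .0125 0 0;.05 .0125 0 0;.05 .0125 0 0;.05 .0125 0 0;.039 .01 0 0;0 0 0 0;0 0 0 0"

```text
clock: 5.62
tcp_pos: [0.5995, 0.0585, 0.1563]
orientation: [2.437, 1.982, -0.002]
contact_force: [0.1, -0.7, -0.9]
grip_width: 0.043
gripper_force: 41.1
```

```bash
python3 - <<'E'
from h import *
o=r.get_obs();print(o["clock"],o["tcp_pos"],phi(),o["grip_width"],go((.5995,.059,.0565)))
C=cam("wrist");p,d=eyes.grab_frame("wrist");cv2.imwrite("pics/w2.png",p[:,:,::-1])
hsv=cv2.cvtColor(p,cv2.COLOR_RGB2HSV);P=cloud(C,d)
m=(abs(hsv[...,0].astype(int)-20)<5)&(hsv[...,1]>110)&(P[...,2]>.012)&(P[...,2]<.024)
for a,c in circ(m):
    if a>800: print(a,c,plane(C,[c],.018))
E
```

```text
5.625 [0.5995 0.0585 0.1563] 78.25217380019009 0.04301908003676188 [0.0006 0.     0.0998]
1857 [32.7555 50.7119] [[0.4151 0.2036 0.018 ]]
5002 [316.103   83.5032] [[0.6161 0.138  0.018 ]]
3324 [315.7963 180.3375] [[0.6003 0.063  0.018 ]]
1573 [ 78.6376 290.869 ] [[0.3602 0.0026 0.018 ]]
```

View pics/w2.png

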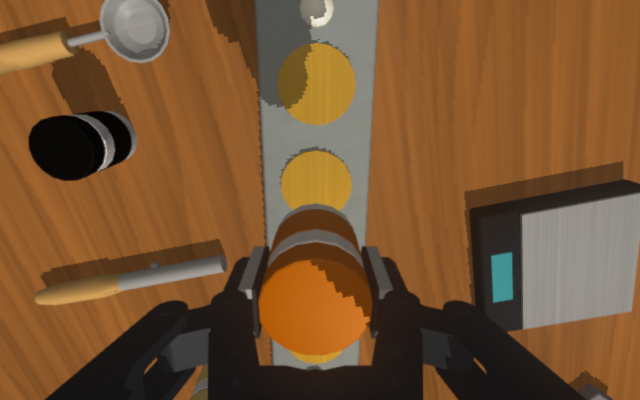

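The held cinnamon tin is upright. Disc 1 is at (316,84), which matches my row estimate, so disc 2 is at (0.600, 0.0597).

Request:
arm_command --plan ".001 0 .04 0;0 0 .04 0;0 0 .015 0;0 0 .005 0;0 0 0 0;0 0 0 0"

```text
clock: 6.42
tcp_pos: [0.6011, 0.0603, 0.0579]
orientation: [2.436, 1.981, 0.003]
contact_force: [-0.2, 0.8, -1.6]
grip_width: 0.0429
gripper_force: 41.1
```

Request:
arm_command --plan "0 0 0 0;0 0 0 0;0 0 0 0;0 0 0 0;0 0 0 0;0 0 -.03 0;0 0 -.06 0;0 0 -.055 0;.01 -.044 0 0;.01 -.044 0 0;.01 -.044 0 0;.008 -.043 0 0;0 0 0 0;0 0 0 0" --hand -1

```text
clock: 8.18
tcp_pos: [0.4372, 0.1328, 0.2018]
orientation: [2.437, 1.982, 0.001]
contact_force: [0.6, 0.5, 0.2]
grip_width: 0.0857
gripper_force: 0.0
```

```bash
python3 - <<'E'
from h import *
o=r.get_obs();print(o["clock"],o["tcp_pos"],phi(),o["grip_width"]);lid(hi=.09)
E
```

```text
8.175 [0.4372 0.1328 0.2018] 78.24328274750621 0.0856682453279856
blob px 523.066037735849 232.62971698113208 circle ((0.6001856327056885, 0.060654591768980026), 0.02314387820661068) mean [0.5992 0.0616 0.0777] rgb [167  86  12]
blob px 314.3537313432836 184.83582089552237 circle ((0.43559327721595764, 0.13203582167625427), 0.02242504432797432) mean [0.4361 0.1326 0.0598] rgb [36 24 13]
```

Request:
arm_command --plan "-.001 -.0014 .05 0;0 0 .05 0;0 0 .04 0;0 0 .025 0;0 0 0 0;0 0 0 0"

```text
clock: 8.98
tcp_pos: [0.436, 0.1324, 0.0371]
orientation: [2.438, 1.981, 0.002]
contact_force: [0.1, -0.0, 0.8]
grip_width: 0.0856
gripper_force: 0.0
```

Request:
arm_command --plan "0 0 0 0;0 0 0 0;0 0 0 0;0 0 0 0;0 0 0 0;0 0 0 0;0 0 0 0;0 0 -.02 0;0 0 -.05 0;0 0 -.05 0;-.02 .0178 0 0;-.036 .032 0 0;-.036 .032 0 0;-.036 .032 0 0;-.036 .032 0 0;-.0335 .0297 0 0;0 0 0 0;0 0 0 0" --hand 1

```text
clock: 11.22
tcp_pos: [0.566, -0.0962, 0.1564]
orientation: [-2.436, -1.982, 0.0]
contact_force: [-0.6, -0.5, -0.6]
grip_width: 0.043
gripper_force: 41.2
```

```bash
python3 - <<'E'
from h import *
o=r.get_obs();print(o["clock"],o["tcp_pos"],phi(),o["grip_width"],go((.5674,-.097,.055)))
E
```

```text
11.225 [ 0.566  -0.0962  0.1564] 78.26446709838059 0.042985992744298644 [-0.0006  0.0016  0.1014]
```

Request:
arm_command --plan "-.0006 .0016 .04 0;0 0 .04 0;0 0 .016 0;0 0 .005 0;0 0 0 0;0 0 0 0"

```text
clock: 11.98
tcp_pos: [0.569, -0.0976, 0.0568]
orientation: [2.436, 1.982, 0.003]
contact_force: [0.1, 0.5, -0.9]
grip_width: 0.0433
gripper_force: 41.4
```

Request:
arm_command --plan "0 0 0 0;0 0 0 0;0 0 0 0;0 0 0 0;0 0 0 0;0 0 -.03 0;0 0 -.06 0;0 0 -.055 0;-.018 -.034 0 0;-.018 -.034 0 0;-.017 -.033 0 0;0 0 0 0;0 0 0 0" --hand -1

```text
clock: 13.6
tcp_pos: [0.4591, -0.1289, 0.2009]
orientation: [2.436, 1.982, 0.001]
contact_force: [-0.1, 0.5, 0.7]
grip_width: 0.0854
gripper_force: 0.0
```

```bash
python3 - <<'E'
from h import *
o=r.get_obs();print(o["clock"],o["tcp_pos"],phi(),o["grip_width"]);lid(hi=.09)
E
```

```text
13.6 [ 0.4591 -0.1289  0.2009] 78.25511167962715 0.08543194472116276
blob px 313.85989146521956 185.10162802170694 circle ((0.4570632874965668, -0.12975093722343445), 0.022604238241910934) mean [ 0.4577 -0.129   0.0598] rgb [219 180 103]
blob px 449.15917076598737 123.37666900913563 circle ((0.5677831172943115, -0.0976397693157196), 0.022624727338552475) mean [ 0.5673 -0.0972  0.0778] rgb [34 27 20]
```

Request:
arm_command --plan "-.001 -.0018 .05 0;0 0 .05 0;0 0 .04 0;0 0 .021 0;0 0 0 0;0 0 0 0"

```text
clock: 14.4
tcp_pos: [0.4576, -0.1293, 0.0401]
orientation: [2.436, 1.983, 0.002]
contact_force: [-0.3, 0.4, -0.1]
grip_width: 0.0854
gripper_force: 0.0
```

Request:
arm_command --plan "0 0 0 0;0 0 0 0;0 0 0 0;0 0 0 0;0 0 0 0;0 0 0 0;0 0 0 0;0 0 -.02 0;0 0 -.05 0;0 0 -.05 0;.02 .007 0 0;.05 .0172 0 0;.05 .0172 0 0;.05 .0172 0 0;.05 .0172 0 0;.05 .0172 0 0;.024 .008 0 0;0 0 0 0;0 0 0 0" --hand 1

```text
clock: 16.77
tcp_pos: [0.6146, 0.1364, 0.1592]
orientation: [2.438, 1.981, -0.002]
contact_force: [0.5, -0.2, -1.5]
grip_width: 0.0429
gripper_force: 41.3
```

```bash
python3 - <<'E'
from h import *
o=r.get_obs();print(o["clock"],o["tcp_pos"],phi(),o["grip_width"],go((.6161,.138,.058)))
E
```

```text
16.775 [0.6146 0.1364 0.1592] 78.20835803028255 0.042915510918019394 [0.0021 0.0012 0.1012]
```

Request:
arm_command --plan ".002 .001 .04 0;0 0 .04 0;0 0 .016 0;0 0 .005 0;0 0 0 0;0 0 0 0"

```text
clock: 17.52
tcp_pos: [0.6175, 0.1396, 0.0599]
orientation: [2.437, 1.981, 0.004]
contact_force: [-0.5, 1.2, -1.6]
grip_width: 0.0428
gripper_force: 41.4
```

Request:
arm_command --plan "0 0 0 0;0 0 0 0;0 0 0 0;0 0 0 0;0 0 0 0;0 0 -.03 0;0 0 -.06 0;0 0 -.055 0;.029 -.035 0 0;.029 -.035 0 0;.029 -.035 0 0;.029 -.035 0 0;.029 -.034 0 0;0 0 0 0;0 0 0 0" --hand -1

```text
clock: 19.4
tcp_pos: [0.4761, 0.3163, 0.2034]
orientation: [2.437, 1.982, -0.0]
contact_force: [0.6, -0.3, 0.3]
grip_width: 0.0855
gripper_force: 0.0
```

```bash
python3 - <<'E'
from h import *
o=r.get_obs();print(o["clock"],o["tcp_pos"],phi(),o["grip_width"]);lid(hi=.09)
E
```

```text
19.4 [0.4761 0.3163 0.2034] 78.24168539541033 0.08545749857835537
blob px 315.7024752475248 182.03762376237623 circle ((0.4759496748447418, 0.3168940842151642), 0.02257363684475422) mean [0.4764 0.3177 0.0598] rgb [104  48  17]
```

Request:
arm_command --plan ".0007 0 .05 0;0 0 .05 0;0 0 .04 0;0 0 .026 0;0 0 0 0;0 0 0 0"

```text
clock: 20.2
tcp_pos: [0.4769, 0.3173, 0.0384]
orientation: [2.438, 1.981, 0.002]
contact_force: [-0.5, 0.9, -0.2]
grip_width: 0.0853
gripper_force: 0.0
```

Request:
arm_command --plan "0 0 0 0;0 0 0 0;0 0 0 0;0 0 0 0;0 0 0 0;0 0 0 0;0 0 0 0;0 0 -.02 0;0 0 -.05 0;0 0 -.05 0;-.02 .0115 0 0;-.0478 .027 0 0;-.0478 .027 0 0;-.0478 .027 0 0;-.0478 .027 0 0;-.0478 .027 0 0;-.0478 .027 0 0;0 0 0 0;0 0 0 0" --hand 1

```text
clock: 22.58
tcp_pos: [0.583, -0.0177, 0.1583]
orientation: [-2.437, -1.982, -0.001]
contact_force: [0.2, -0.6, -1.9]
grip_width: 0.0431
gripper_force: 41.3
```

```bash
python3 - <<'E'
from h import *
o=r.get_obs();print(o["clock"],o["tcp_pos"],phi(),o["grip_width"],go((.5836,-.0186,.0555)))
E
```

```text
22.575 [ 0.583  -0.0177  0.1583] 78.24733187880969 0.04309646436495204 [-0.0008  0.0007  0.1028]
```

Then I'll lower, release, and back away towards the robot for a clear final look.

Request:
arm_command --plan "-.001 .0005 .04 0;0 0 .04 0;0 0 .016 0;0 0 .006 0;0 0 0 0;0 0 0 0"

```text
clock: 23.32
tcp_pos: [0.5845, -0.0188, 0.0568]
orientation: [2.436, 1.982, 0.003]
contact_force: [-1.1, 0.6, -2.4]
grip_width: 0.0432
gripper_force: 41.4
```

Request:
arm_command --plan "0 0 0 0;0 0 0 0;0 0 0 0;0 0 0 0;0 0 0 0;0 0 -.03 0;0 0 -.06 0;0 0 -.06 0;-.05 -.02 0 0;-.055 -.02 0 0;-.055 -.02 0 0;-.055 -.02 0 0;-.055 -.02 0 0;0 0 0 0;0 0 0 0" --hand -1

```text
clock: 25.2
tcp_pos: [0.4309, -0.2629, 0.2056]
orientation: [2.437, 1.982, 0.001]
contact_force: [1.1, 0.3, 1.1]
grip_width: 0.0855
gripper_force: 0.0
```

```bash
python3 - <<'E'
from h import *
o=r.get_obs();print(o["clock"],o["tcp_pos"],o["contact_force"])
lid(hi=.09)
C=cam("top");p,d=eyes.grab_frame("top");P=cloud(C,d);cv2.imwrite("pics/top9.png",p[:,:,::-1])
for a,c in circ((P[...,2]>.074)&(P[...,2]<.084)):
    if a>200: print("top",a,c,plane(C,[c],.078))
E
```

```text
25.2 [ 0.4309 -0.2629  0.2056] [1.0591 0.2703 1.0559]
blob px 318.870320855615 275.3034759358289 circle ((0.4147326648235321, -0.3536551892757416), 0.02251036837697029) mean [ 0.4154 -0.3526  0.0597] rgb [ 53  92 173]
blob px 235.1798188874515 256.8635187580854 circle ((0.34170255064964294, -0.31884765625), 0.022848479449748993) mean [ 0.3433 -0.3175  0.0598] rgb [ 14 144 133]
blob px 432.52553444180523 239.10926365795726 circle ((0.5239998698234558, -0.338537335395813), 0.023019369691610336) mean [ 0.5243 -0.3367  0.0597] rgb [ 50 143  59]
blob px 171.72254616132167 180.06025267249757 circle ((0.3097717761993408, -0.23580995202064514), 0.022732174023985863) mean [ 0.3106 -0.2351  0.0598] rgb [ 27  75 161]
top 414 [604.0048  53.942 ] [[ 0.7944 -0.6618  0.078 ]]
top 332 [238.4458 135.3946] [[0.6161 0.1414 0.078 ]]
top 330 [275.4606 142.6515] [[0.5996 0.0618 0.078 ]]
top 330 [312.2485 150.1061] [[ 0.5827 -0.0173  0.078 ]]
top 332 [348.8253 156.762 ] [[ 0.5675 -0.0959  0.078 ]]
```

View pics/top9.png

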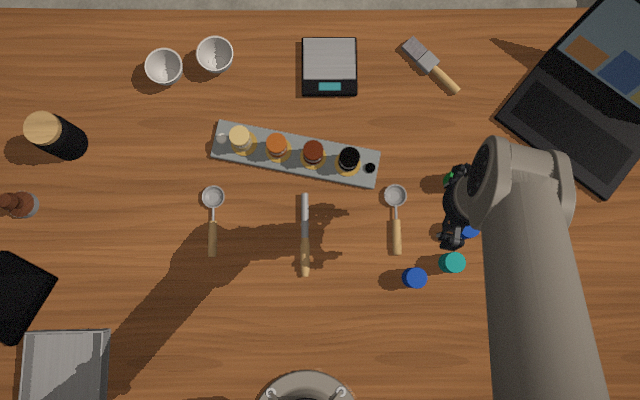

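The top view shows straw (238,135), cinnamon (275,143), brown (312,150) and black (349,157) in order from the white button to the black. All stand upright within about 4 mm of their disc centres (tolerance 12 mm), and the arm is clear of them.

```bash
python3 -c "
from bench import ticket
print(ticket.hand_in())"
```

```text
the job is handed in; nothing more can be done
None
```

The four tins stand upright on their discs in shade order, straw next to the white button and black next to the black button, each within about 4 mm of its disc's centre at the last look; the job is handed in, but no verdict was returned.

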